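# Move a battery pack from charger to dust extractor

## Robot

A 6-joint arm with a two-finger parallel gripper is mounted at the origin on a cart in front of the work surface, level with it; the furniture and walls round the work are solid. World frame = base frame: x ahead of the robot, y to its left, z up, the work surface at z = 0. Lengths are in mm, angles in rad, forces in N, time in s.
With the tool pointing down it reaches from about 275 to 750 mm from the base axis. Payload 10.2 kg.
Tool frame: the origin (TCP) lies on the centre line of the jaws, within the pads' length; the fingertips stand 14 mm ahead of it and the grasp point (between the pads) lies 5 mm behind it; z points along the fingers, x is the direction in which the jaws open and shut, and the axes are right-handed (so a half turn about z gives the same grasp; the last joint's range is limited). The gripper opens to 85 mm and grips with 20 to 120 N. Pads are 22 mm wide; open, the fingers measure 114 mm over their backs; the gripper's body (76 mm by 85 mm) begins 54 mm behind the grasp point. The pads swing forward as they close: fully open they stand 13 mm farther back than shut.
Start: joints at [0.879, 0.313, 1.498, -0, 1.331, -0.223], TCP at [237.216, 468.358, 245.294] pointing down, gripper open.
Joint ranges: [-2.94, 2.94], [-0.97, 2.17], [0.19, 2.56], [-1.23, 4.37], [0.02, 3.11], [-2.88, 2.88]. Speed limits (rad/s): [2.39, 2.39, 3.01, 3.14, 3.14, 3.14].

## Interface

Orientations are given as a unit quaternion [x, y, z, w].
In Python, from cell import status, capture, camera_info, job gives the robot as it stands.
- The arm moves only by the tool carry_out, never from a script. Its argument "commands" is a list of rows, each a list of 5 numbers: the shift along the tool's x, y, z in units of 25 cm (1.0 is 25 cm), then the turn about the tool's z in units of pi rad (1.0 is pi rad), then the opening, from 0 (shut) to 1 (fully open). A call has 1 to 12 rows; each row is the pose to reach, as a shift and turn from the pose commanded when the call began, along the tool's axes at that moment, turning the shorter way round; what a row does not reach only later rows make up. A row lasts 1/8 s, in which the tool goes at most 62.5 mm and 10.7 degrees, less where a joint would pass 70% of its speed; a pose out of reach is approached as far as the arm can. A call with a number of a shift or a turn outside -1 to 1 is refused whole. A call with a gripper value outside its range is refused whole. The fingers move at their own pace and stop on an object; the grip force is fixed at half the most. Time passes only in rows, so rows that repeat a pose let the fingers close. It gives the time, the measured TCP pose, the force and the opening at its end, in the units of the state.
- status.read_state(): the state, without advancing time (a new reading comes with each control period).
- capture(name): name is "scene" or "top"; returns the picture (480x640x3 uint8, blue, green, red); there is no depth.
- camera_info(name): a dict with "fx", "fy", "cx", "cy" (pixels), "pose" (4x4, takes a point from camera to world coordinates). Camera axes: x right, y down, z forward; pixel columns grow to the right and rows downward; lengths in mm; the calibration is good to about 2 mm. A picture is of the moment at which its call begins. camera_info takes no time and is no camera call.
- job.job_done(): hands the job in, once; it reports no verdict.
The state is a dict: "clock": time; "qpos": joint angles; "qd": joint speeds; "tau": joint torques, N m; "tcp_pos": TCP position; "orientation": TCP orientation; "contact_force": force on the tool from outside, world axes, zero at the start; "ft_torque": the same for the moment, N m; "grip_width": finger opening in mm.
Only numpy, scipy, OpenCV 4.12 (cv2) and the standard library are available. Lean on these libraries where they do the work, as an engineer would, in place of code of your own. Each camera call takes 0.05 s, during which the arm holds its last target.

## Task

Move the charged battery pack from the pale charger to the green dust extractor: squeeze its red release tab fully in and keep it squeezed while you lift the pack straight up out of the charger, then push it down into the extractor's empty bay until it sits fully home with the red tab sprung back out and latched, and let go. Be gentle: do not tug the pack against a latch that is still caught, do not ram or lever it in the bays, and leave the other things on the bench where they stand.

Things in the scene. Friction and masses are not known exactly. Their poses are not given: they have to be found in the camera images.
- battery_pack: Loose battery pack, 58 x 40 x 100 mm, 0.19 to 0.3 kg, grey head, black lower part, red tab on its +y side. Origin at the centre of its underside, z up. The lower part (z 0 to 43 mm; 52 x 40 mm, lowest 8 mm tapered by 3 mm a side) goes into a bay, +y to the bay's +y only; the head stays above. It starts latched in the charger, axes parallel to the charger's.
- pack_grip (a point): Point on the pack's centre line, 72 mm above its underside, level with the middle of the red tab's push pad; axes as the pack. Hold the pack here across its y axis, one finger on the rubber grip (face at y = -20 mm), the other on the red pad (face at y = +27 mm sprung out, +21 mm pressed in).
- release_tab (a joint): The pack's red sprung tab, a slider: 0 = sprung out, 0.006 m = fully in (towards the pack's -y); 3 N to start, 7.5 N fully in. Push pad 24 mm wide (x), 56 to 88 mm above the pack's underside.
- tab_hook (a point): Hook on the red tab, moving with it; the point is the outer end of its flat top, 32 mm above the pack's underside, 5 mm out of its +y side. It catches under the lip of a bay and clears it when the tab is 5 mm in or more. Its underside is a ramp: a pack pushed down with the tab free also snaps in (15 to 20 N in all); one that leans a little is not yet latched.
- charger: Pale grey charger, fixed, 126 x 96 x 56 mm, sloping front with green lights. Origin on the bench top below the centre of its bay; z up, -x to the sloping front. Underside of a latched pack: z = 16 mm, held up against the lip by the sprung contacts. The force between pack and charger must stay below 35 N.
- charger_bay (a point): Centre of the mouth of the charger's bay, 56 mm above the bench. The bay is a well 54 mm (x) by 42 mm (y), so 1 mm of play all round the pack, mouth bevelled 4 mm; floor 42 mm down; latch lip at the +y wall, its underside 8 mm down. Sprung contacts stand 6 mm out of the floor: they push a pack up with 2.4 N at first touch, 4.8 N latched, 6 N flush.
- extractor: Dark green cordless dust extractor, fixed, 133 x 96 x 52 mm, round fan guard on its lower front part. Origin on the bench top below the nominal centre of its bay; z up, -x to the fan. The bay is a black cradle in rubber mounts: it has settled up to 3 mm off nominal in x and in y and up to 4 mm up or down, stays there, and its pose is not told: feel for it.
- extractor_bay (a point): Nominal centre of the mouth of the extractor's empty cradle, 56 mm above the bench. Inside it is like the charger's bay: 54 mm (x) by 42 mm (y), mouth bevelled 4 mm, rigid floor 42 mm down, lip at the +y wall, contacts 6 mm proud of the floor. A pack latched here has its underside 40 mm below the mouth, 2 mm off the floor. Keep the force between pack and extractor below 35 N.
- jar: Glass jar with a dark lid, 64 mm wide, 99 mm high, a bystander; origin at the centre of its underside.
- dropper: Clear square dropper bottle, 30 x 30 x 86 mm, a bystander; origin at the centre of its underside.
- red_wax: Red wax block lying flat, 67 x 99 x 21 mm, a bystander; origin at the centre of its underside.
- cup: Aluminium cup upside down, 57 mm wide, 48 mm high, a bystander; origin at the centre of its underside.
Not all that is in view belongs to the job. What is shaped like the battery_pack but pink is not meant.

How it is judged:
By the outcome, as a careful person would: the job done as asked, in the order asked, and still so for the second after the job is handed in, with the robot touching nothing.
It also fails if it takes over 48 s, if anything falls off the work surface, if the arm or the gripper's body presses on something with over 40 N, if the wrist force passes 120 N, or if a joint passes its speed limit or range.

## Working session

There is one attempt and no reset: what is moved stays moved. The work goes in short steps, Python scripts to look and compute and a tool call to move; the robot and the scene stay as the last step left them, time stands still between calls to the robot, and variables do not carry over. Pictures are saved under pics/ and viewed, and the job is handed in when it is done.

Besides the shell and the picture viewer there is one more tool, called after "Request:" in YAML: its name, and indented under it one key for each argument. carry_out: Moves the arm, as the interface text tells. Its arguments: {"type":"object","properties":{"commands":{"type":"array"}},"required":["commands"]}

```bash
ls; mkdir -p pics
python3 - <<'E'
from cell import status,capture,camera_info
import cv2
print(status.read_state())
for n in("scene","top"):
    cv2.imwrite(f"pics/{n}0.png",capture(n)); print(camera_info(n))
E
```

```text
pics
{'clock': 0.0, 'qpos': array([ 8.78601362e-01,  3.13485829e-01,  1.49847156e+00,  3.21817733e-06,
        1.33100051e+00, -2.23416358e-01]), 'qd': array([1.83604777e-03, 1.62435672e-03, 2.63402154e-04, 2.27386058e-04,
       5.45654737e-04, 8.20315337e-05]), 'tau': array([ 2.32105785e-04, -4.12267721e+01, -2.59740955e+01, -2.01708781e-04,
        4.16757830e-03,  4.02941134e-05]), 'tcp_pos': array([237.04741639, 468.15676449, 244.70375585]), 'orientation': array([ 8.51996772e-01,  5.23546592e-01, -6.46822130e-04,  2.18163610e-04]), 'contact_force': array([0.08428223, 0.18796477, 0.08067314]), 'ft_torque': array([ 0.01292042,  0.03932208, -0.00231082]), 'grip_width': 85.65306372168148}
{'fx': 583.9375760953533, 'fy': 583.9375760953533, 'cx': 319.11600995591715, 'cy': 245.65560476173619, 'pose': array([[-9.86738333e-01, -1.12577398e-01,  1.16934991e-01,
         3.16624509e+02],
       [-1.61180632e-01,  5.94389118e-01, -7.87859366e-01,
         1.15627880e+03],
       [ 1.91902713e-02, -7.96258693e-01, -6.04651823e-01,
         1.00042103e+03],
       [ 0.00000000e+00,  0.00000000e+00,  0.00000000e+00,
         1.00000000e+00]])}
{'fx': 482.8098055959891, 'fy': 482.8098055959891, 'cx': 313.1537899800875, 'cy': 247.12640044784024, 'pose': array([[-2.43337293e-02, -9.95266132e-01,  9.40914230e-02,
         3.57927867e+02],
       [-9.99699492e-01,  2.45048176e-02,  6.63166119e-04,
        -5.82805607e+01],
       [-2.96571994e-03, -9.40470105e-02, -9.95563340e-01,
         1.54605292e+03],
       [ 0.00000000e+00,  0.00000000e+00,  0.00000000e+00,
         1.00000000e+00]])}
```

View pics/scene0.png

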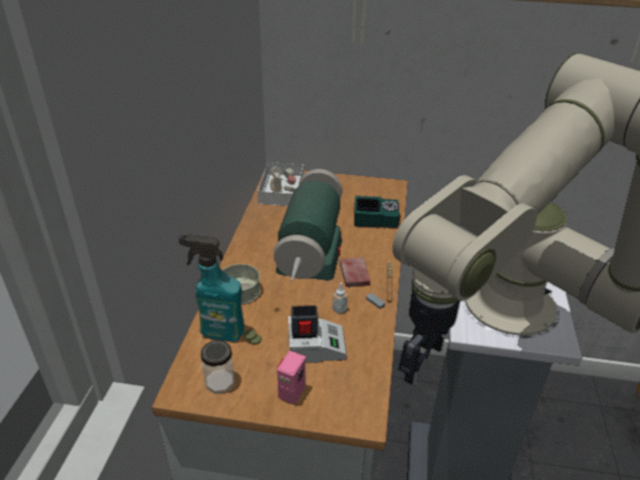

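View pics/top0.png

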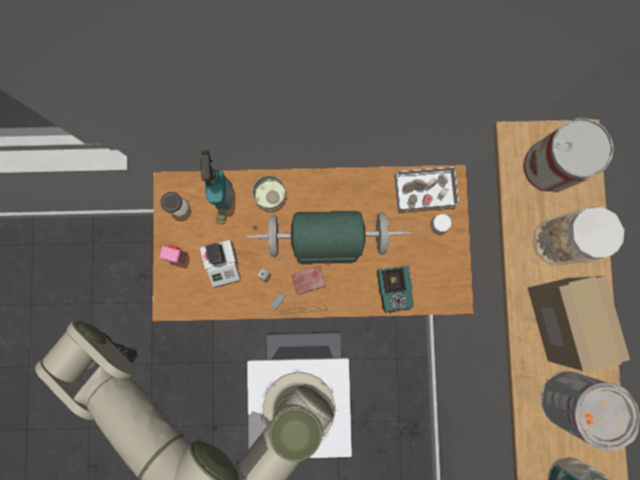

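Run:
```python
import cv2,numpy as np
s=cv2.imread("pics/scene0.png");t=cv2.imread("pics/top0.png")
z=lambda im,x,y,w,h,k:cv2.resize(im[y:y+h,x:x+w],None,fx=k,fy=k,interpolation=cv2.INTER_CUBIC)
a=z(s,270,290,100,75,4);b=z(s,335,180,100,75,4);c=z(t,180,225,100,75,4);d=z(t,345,250,100,75,4)
cv2.imwrite("pics/zoom0.png",np.vstack([np.hstack([a,b]),np.hstack([c,d])]))
```

```text
(no output)
```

View pics/zoom0.png

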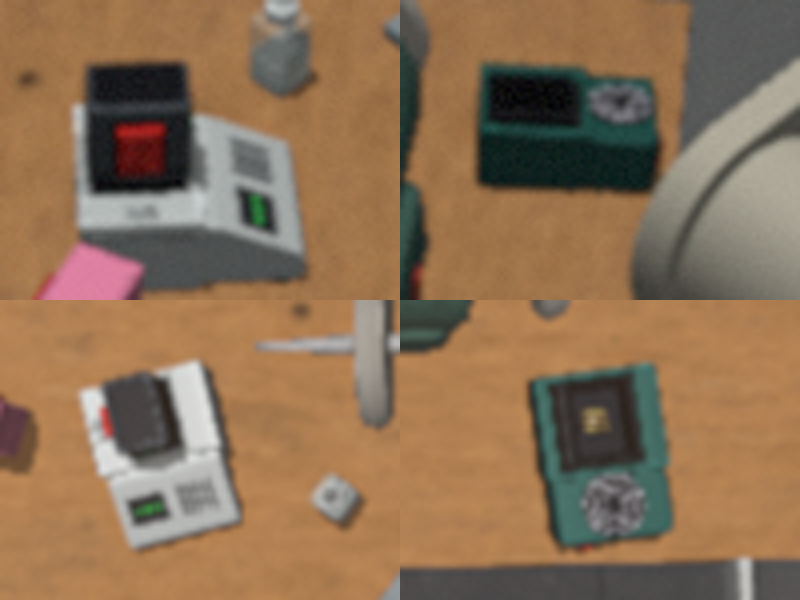

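```bash
cat > h.py <<'E'
import cv2,numpy as np
from cell import camera_info
def ray(cam,px):
    c=camera_info(cam);P=np.array(c["pose"]);u,v=px
    d=P[:3,:3]@np.array([(u-c["cx"])/c["fx"],(v-c["cy"])/c["fy"],1.]);return P[:3,3],d
def onz(cam,px,z):
    o,d=ray(cam,px);return o+d*(z-o[2])/d[2]
def proj(cam,X):
    c=camera_info(cam);P=np.array(c["pose"]);q=P[:3,:3].T@(np.array(X,float)-P[:3,3]);return q[0]/q[2]*c["fx"]+c["cx"],q[1]/q[2]*c["fy"]+c["cy"]
def tri(p1,p2):
    o1,d1=ray("scene",p1);o2,d2=ray("top",p2);A=np.stack([d1,-d2],1)
    s=np.linalg.lstsq(A,o2-o1,rcond=None)[0];a=o1+d1*s[0];b=o2+d2*s[1];return (a+b)/2,np.linalg.norm(a-b)
E
python3 - <<'E'
from h import *
s=cv2.imread("pics/scene0.png");t=cv2.imread("pics/top0.png")
def red(im,x0,y0,x1,y1):
    r=im[y0:y1,x0:x1].astype(int);w=np.clip(r[...,2]-np.maximum(r[...,1],r[...,0])-50,0,200)
    ys,xs=np.nonzero(w);W=w[ys,xs];print("n",len(xs),xs.min()+x0,xs.max()+x0,ys.min()+y0,ys.max()+y0)
    return (xs*W).sum()/W.sum()+x0,(ys*W).sum()/W.sum()+y0
p=red(s,290,310,325,345);print("red scene",p,onz("scene",p,88))
q=red(t,195,240,212,265);print("red top",q,onz("top",q,88)); print(tri(p,q))
# charger pale mask in top; largest rect
m=(t.min(2)>120).astype(np.uint8);m[:235]=0;m[295:]=0;m[:,:190]=0;m[:,245:]=0
m=cv2.morphologyEx(m,cv2.MORPH_CLOSE,np.ones((9,9)))
c=max(cv2.findContours(m,0,1)[0],key=cv2.contourArea);R=cv2.minAreaRect(c);print("charger",R,[onz("top",v,56).round(1) for v in cv2.boxPoints(R)])
# green extractor
h=cv2.cvtColor(t,cv2.COLOR_BGR2HSV)
m=((h[...,0]>70)&(h[...,0]<100)&(h[...,1]>80)&(h[...,2]>50)).astype(np.uint8);m[:262]=0;m[315:]=0;m[:,:372]=0;m[:,420:]=0
m=cv2.morphologyEx(m,cv2.MORPH_CLOSE,np.ones((15,15)))
c=max(cv2.findContours(m,0,1)[0],key=cv2.contourArea);R=cv2.minAreaRect(c);print("extr",R,[onz("top",v,52).round(1) for v in cv2.boxPoints(R)])
z=lambda im,x,y,w,h,k:cv2.resize(im[y:y+h,x:x+w],None,fx=k,fy=k,interpolation=cv2.INTER_CUBIC)
cv2.imwrite("pics/z1.png",np.vstack([np.hstack([z(s,285,300,40,40,10),z(s,350,190,40,40,10)]),]))
cv2.imwrite("pics/z2.png",np.vstack([np.hstack([z(t,195,235,40,40,10),z(t,375,262,40,40,10)]),]))
E
```

```text
n 134 299 311 321 332
red scene (np.float64(304.5086830680174), np.float64(324.5219488663772)) [478.46932058 255.53997297  88.        ]
n 78 195 211 240 264
red top (np.float64(205.31845238095238), np.float64(254.2202380952381)) [482.18294117 269.98914719  88.        ]
(array([478.79139684, 267.10383775,  99.77381469]), np.float64(4.7733886150763585))
charger ((219.08824157714844, 263.35296630859375), (41.95866012573242, 32.01470184326172), 75.96376037597656) [array([508.3, 298.4,  56. ]), array([530.1, 201.8,  56. ]), array([403.1, 171.4,  56. ]), array([381.6, 267.3,  56. ])]
extr ((395.3699645996094, 288.5899658203125), (41.15361785888672, 29.9813289642334), 81.8698959350586) [array([ 422.1, -254.9,   52. ]), array([ 433. , -347.1,   52. ]), array([ 307.5, -359.7,   52. ]), array([ 296.8, -268.1,   52. ])]
```

View pics/z1.png

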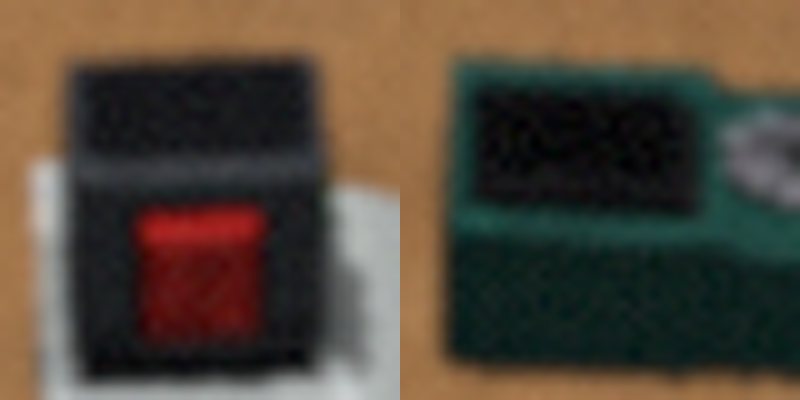

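View pics/z2.png

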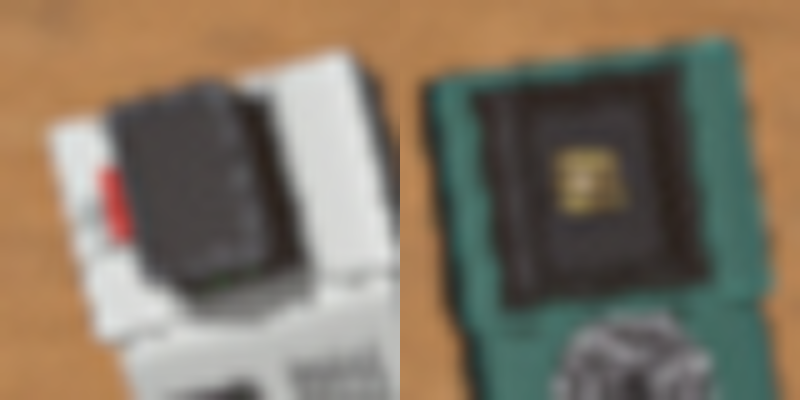

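Run:
```python
from h import *
s=cv2.imread("pics/scene0.png").astype(float);t=cv2.imread("pics/top0.png").astype(float)
def edge(im,cam,z,horiz,rng,win,chan=None,name=""):
    # along rng (cols if horiz), find strongest gradient crossing in window around line
    f=im[...,0] if chan is None else chan
    pts=[]
    for i in range(*rng):
        lo,hi=win(i)
        ks=np.arange(int(lo),int(hi)+1)
        v=np.array([f[k,i] if horiz else f[i,k] for k in ks])
        g=np.abs(np.diff(v)); j=g.argmax(); w=slice(max(0,j-1),j+2)
        pos=((ks[:-1]+.5)[w]*g[w]).sum()/g[w].sum()
        pts.append((i,pos) if horiz else (pos,i))
    P=np.array([onz(cam,p,z)[:2] for p in pts])
    vx,vy,x0,y0=cv2.fitLine(P.astype(np.float32),cv2.DIST_HUBER,0,.01,.01).ravel()
    res=(P-[x0,y0])@[-vy,vx]
    print(name,"ang",np.degrees(np.arctan2(vy,vx)).round(2),"pt",x0.round(1),y0.round(1),"rms",res.std().round(2),len(P))
L=lambda a,b,w:(lambda i:(a[1]+(b[1]-a[1])*(i-a[0])/(b[0]-a[0])-w,a[1]+(b[1]-a[1])*(i-a[0])/(b[0]-a[0])+w))
V=lambda a,b,w:(lambda i:(a[0]+(b[0]-a[0])*(i-a[1])/(b[1]-a[1])-w,a[0]+(b[0]-a[0])*(i-a[1])/(b[1]-a[1])+w))
B=t[...,0]
edge(t,"top",56,True,(201,206),L((199.7,248),(229.5,240),2),name="ch back left")
edge(t,"top",56,True,(220,229),L((199.7,248),(229.5,240),2),name="ch back right")
edge(t,"top",56,False,(250,266),V((199.7,248),(205,268),2),name="ch +y edge")
R=t[...,2]
edge(t,"top",56,True,(420-42,449-0),L((418,270),(449,266),2),chan=R,name="") if 0 else None
edge(t,"top",52,True,(420,446),L((418,270),(449,266),2),chan=R) if 0 else None
edge(t,"top",52,True,(379,408),L((378,270),(409,266),2),chan=R,name="ex back")
edge(t,"top",52,False,(269,290),V((409,266),(412,292),2),chan=R,name="ex -y")
edge(t,"top",52,False,(273,292),V((418-40,270),(381,295),2),chan=R,name="ex +y")
# scene: pad edges
S=s[...,2]
edge(s,"scene",72,True,(300,311),L((299,334),(311,334),2),chan=S,name="pad bottom z72")
edge(s,"scene",88,False,(325,333),V((299,322),(299.5,334),2),chan=S,name="pad left")
edge(s,"scene",88,False,(325,333),V((311,322),(311,334),2),chan=S,name="pad right")
edge(s,"scene",56,True,(352,387) if 0 else (352,385),L((350,196),(390,199),0),chan=S) if 0 else None
ZZ=lambda x,y,ox,oy:(ox+(x+.5)/10-.5,oy+(y+.5)/10-.5)
for n,p in dict(padc=(203,291),padbl=(142,343),padbr=(262,343)).items(): print(n,onz("scene",ZZ(*p,285,300),88 if n=="padc" else 72))
print("padtop in top",onz("top",ZZ(117,207,195,235),104))
for p in [(110,105),(232,85),(272,270),(145,280)]:print("head",onz("top",ZZ(*p,195,235),116).round(1))
print("bay top quad",[onz("top",ZZ(*p,375,262),56).round(1) for p in [(475,95),(682,65),(712,280),(505,305)] for p in [(p[0]-400,p[1])]])
print("contacts",onz("top",ZZ(187,182,375,262),20))
print("bay scene",[onz("scene",ZZ(*p,350,190),56).round(1) for p in [(72,90),(290,105),(295,215),(75,205)]])
print("padc tri",tri(ZZ(203,240,285,300),ZZ(122,207,195,235)))
```

```text
ch back left ang 84.52 pt 508.7 284.3 rms 0.54 5
ch back right ang -74.57 pt 525.6 218.1 rms 1.31 9
ch +y edge ang 14.47 pt 475.0 289.0 rms 0.54 16
ex back ang -83.91 pt 430.8 -304.7 rms 0.53 29
ex -y ang 6.6 pt 393.0 -354.6 rms 0.47 21
ex +y ang 5.53 pt 386.2 -254.5 rms 0.41 19
pad bottom z72 ang 21.72 pt 474.7 266.9 rms 1.43 11
pad left ang -79.41 pt 488.2 269.6 rms 0.5 8
pad right ang -80.01 pt 463.7 265.2 rms 0.11 8
padc [475.45995088 267.80260205  88.        ]
padbl [488.52774753 270.23431911  72.        ]
padbr [462.66087202 265.51193834  72.        ]
padtop in top [477.65412596 263.60397944 104.        ]
head [507.2 262.9 116. ]
head [512.3 226.5 116. ]
head [456.8 215.  116. ]
head [454.7 252.7 116. ]
bay top quad [array([ 419.4, -267.9,   56. ]), array([ 427.1, -332.1,   56. ]), array([ 360.9, -338.5,   56. ]), array([ 354.8, -274.7,   56. ])]
contacts [ 392.64450725 -307.23167576   20.        ]
bay scene [array([ 426. , -325.9,   56. ]), array([ 360.8, -330.1,   56. ]), array([ 354.6, -271.2,   56. ]), array([ 418.2, -264.3,   56. ])]
padc tri (array([477.20450613, 263.16955122,  98.83205893]), np.float64(1.6829143740297667))
```

Run:
```python
from h import *
s=cv2.imread("pics/scene0.png").astype(float);t=cv2.imread("pics/top0.png").astype(float)
def edge(f,cam,z,a,b,w=2,name=""):
    a=np.array(a,float);b=np.array(b,float);d=(b-a);L=np.hypot(*d);d/=L;n=np.array([-d[1],d[0]]);px=[]
    for k in np.arange(1,L-1,.5):
        o=np.arange(-w,w+.01,.1);q=(a+d*k)[None]+o[:,None]*n
        v=cv2.remap(f.astype(np.float32),q[:,0].astype(np.float32)[None],q[:,1].astype(np.float32)[None],cv2.INTER_LINEAR)[0]
        v=cv2.GaussianBlur(v[None],(0,0),5)[0];g=np.abs(np.gradient(v));px.append(a+d*k+n*o[g.argmax()])
    P=np.array([onz(cam,p,z)[:2] for p in px])
    vx,vy,x0,y0=cv2.fitLine(P.astype(np.float32),cv2.DIST_HUBER,0,.01,.01).ravel()
    print(name,"ang",np.degrees(np.arctan2(vy,vx)).round(2),"pt",x0.round(1),y0.round(1),"rms",((P-[x0,y0])@[-vy,vx]).std().round(2))
z0=lambda x,y,ox,oy:((x+.5)/4-.5+ox,(y+.5)/4-.5+oy)
zs=lambda x,y:z0(x,y,270,290); ze=lambda x,y:z0(x-400,y,335,180); zt=lambda x,y:z0(x,y-300,180,225); zd=lambda x,y:z0(x-400,y-300,345,250)
S=s.mean(2);T=t.mean(2);B=t[...,0]
edge(S,"scene",56,zs(82,228),zs(205,228),name="ch top +y z56")
edge(s[...,0],"scene",0,zs(150,272),zs(298,278),name="ch base +y z0")
edge(S,"scene",116,zs(90,107),zs(188,107),name="head top +y")
edge(B,"top",56,zt(82,392),zt(103,470),name="ch +y")
edge(B,"top",56,zt(203,362),zt(224,452),name="ch -y plateau")
edge(B,"top",56,zt(82,392),zt(203,362),name="ch back")
edge(T,"top",56,zt(105,475),zt(225,448),1.5,name="ch plateau front")
edge(B,"top",20,zt(133,548),zt(241,520),name="ch front(z?)")
R=t[...,2]
edge(R,"top",116,zt(105,385),zt(122,448),1.5,name="head +y")
edge(s[...,2],"scene",0,ze(482,185),ze(650,189),name="ex base +y z0")
edge(s[...,1],"scene",52,ze(482,139),ze(575,139),1.5,name="ex top +y z52")
edge(s[...,1],"scene",56,ze(490,124),ze(578,127),1.5,name="bay +y scene")
edge(s[...,1],"scene",56,ze(490,70),ze(578,76),1.5,name="bay -y scene")
edge(R,"top",52,zd(532,380),zd(652,365),name="ex back")
edge(R,"top",52,zd(652,365),zd(664,455),name="ex -y")
edge(t[...,1],"top",56,zd(550,388),zd(562,472),1.5,name="bay +y")
edge(t[...,1],"top",56,zd(632,374),zd(644,460),1.5,name="bay -y")
edge(t[...,1],"top",56,zd(550,388),zd(632,374),1.5,name="bay back")
edge(t[...,1],"top",56,zd(562,472),zd(644,460),1.5,name="bay front")
```

```text
ch top +y z56 ang 13.06 pt 471.0 289.3 rms 0.28
ch base +y z0 ang 8.34 pt 431.9 267.6 rms 2.44
head top +y ang 11.2 pt 482.1 256.4 rms 2.45
ch +y ang 14.17 pt 477.0 288.8 rms 0.21
ch -y plateau ang 13.1 pt 484.8 191.6 rms 0.29
ch back ang -75.01 pt 518.8 240.2 rms 2.36
ch plateau front ang -78.83 pt 450.2 227.1 rms 1.51
ch front(z?) ang -76.71 pt 394.6 221.8 rms 0.19
head +y ang 14.66 pt 485.6 259.0 rms 0.13
ex base +y z0 ang 7.62 pt 366.4 -268.0 rms 0.71
ex top +y z52 ang 8.24 pt 389.4 -255.7 rms 0.87
bay +y scene ang 5.17 pt 386.1 -266.5 rms 0.45
bay -y scene ang 5.61 pt 393.9 -335.4 rms 1.28
ex back ang -83.81 pt 431.1 -306.9 rms 0.37
ex -y ang 6.07 pt 411.3 -352.6 rms 0.24
bay +y ang 5.78 pt 385.5 -270.3 rms 0.38
bay -y ang 6.19 pt 400.9 -334.3 rms 0.42
bay back ang -82.58 pt 424.0 -299.2 rms 0.17
bay front ang -83.6 pt 355.7 -303.2 rms 0.31
```

```bash
cat > plan.py <<'E'
import sys,numpy as np,json
# usage: plan.py cx cy cz ca  tx ty tz ta : commanded pose & target (ang deg of tool x in world)
v=list(map(float,sys.argv[1:9]));a=np.radians(v[3]);d=np.array(v[4:7])-v[:3]
x=np.array([np.cos(a),np.sin(a),0]);y=np.array([np.sin(a),-np.cos(a),0])
print((np.array([d@x,d@y,-d[2]])/250).round(4),round(-(v[7]-v[3])/180,4))
E
python3 plan.py 237.2 468.4 245.3 63.14  482 241.5 240 103.3
python3 plan.py 482 241.5 240 103.3  482 241.5 83 103.3
```

```text
[-0.3673  1.2836  0.0212] -0.2231
[0.    0.    0.628] -0.0
```

Request:
carry_out:
  commands:
    - [-0.184, 0.642, 0.0, -0.2231, 1]
    - [-0.184, 0.642, 0.0, -0.2231, 1]
    - [-0.184, 0.642, 0.0, -0.2231, 1]
    - [-0.184, 0.642, 0.0, -0.2231, 1]
    - [-0.184, 0.642, 0.0, -0.2231, 1]

```text
clock: 0.72
tcp_pos: [359.9, 354.4, 245.0]
orientation: [0.621, 0.784, -0.0, -0.0]
contact_force: [-1.0, -0.3, 0.1]
grip_width: 85.2
```

```bash
python3 plan.py 359.6 354.85 245.3 103.3  482 241.5 160 103.3
```

```text
[-0.5539  0.3722  0.3412] -0.0
```

Request:
carry_out:
  commands:
    - [-0.554, 0.372, 0.02, 0, 1]
    - [-0.554, 0.372, 0.02, 0, 1]
    - [-0.554, 0.372, 0.02, 0, 1]
    - [-0.554, 0.372, 0.341, 0, 1]
    - [-0.554, 0.372, 0.341, 0, 1]
    - [-0.554, 0.372, 0.341, 0, 1]

```text
clock: 1.48
tcp_pos: [481.1, 241.9, 158.9]
orientation: [0.621, 0.784, -0.001, -0.001]
contact_force: [0.4, 0.2, 1.2]
grip_width: 85.5
```

```bash
cat > look.py <<'E'
import sys
from h import *
from cell import capture,status
n,cx,cy,tx,ty=sys.argv[1],*map(int,sys.argv[2:6])
o=[]
for c,(x,y) in (("scene",(cx,cy)),("top",(tx,ty))):
    im=capture(c);cv2.imwrite(f"pics/{n}_{c}.png",im)
    o.append(cv2.resize(im[y-30:y+30,x-30:x+30],(400,400),interpolation=cv2.INTER_CUBIC))
cv2.imwrite(f"pics/{n}.png",np.hstack(o));s=status.read_state();print(s["tcp_pos"],s["contact_force"],s["clock"])
E
python3 look.py a1 305 315 215 255
```

```text
[482.1717655  242.07540805 161.04712796] [-0.52244264 -0.11244676 -0.04907894] 1.575
```

View pics/a1.png

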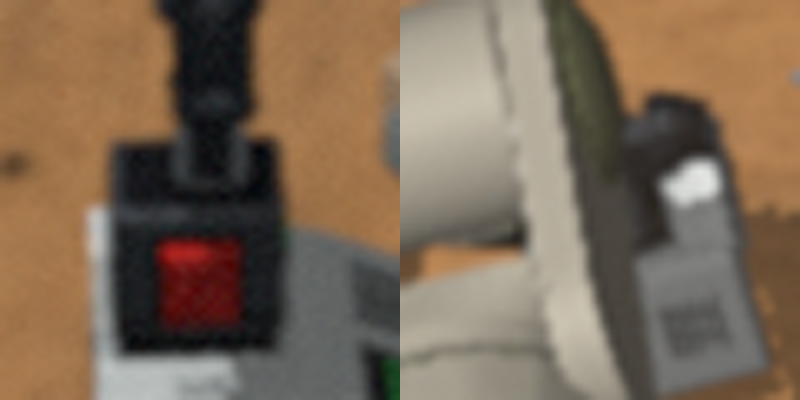

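Run:
```python
from h import *
a=np.radians(103.3);x=np.array([np.cos(a),np.sin(a),0])
for w in(42,50,57):
  for dz in (-14,-4,6): print(w,dz,np.round(proj("scene",np.array([482.2,242,161+dz])+x*w),1))
print(proj("scene",np.array([482,241,88])+x*27))
```

```text
42 -14 [305.  313.9]
42 -4 [305.1 310.4]
42 6 [305.1 306.9]
50 -14 [305.2 316.6]
50 -4 [305.3 313.1]
50 6 [305.3 309.6]
57 -14 [305.4 318.9]
57 -4 [305.4 315.4]
57 6 [305.5 311.9]
(np.float64(304.74505948218), np.float64(328.4594946597101))
```

Request:
carry_out:
  commands:
    - [-0.0014, 0.0058, 0.1, 0, 1]
    - [-0.0014, 0.0058, 0.2, 0, 1]
    - [-0.0014, 0.0058, 0.308, 0, 1]
    - [-0.0014, 0.0058, 0.308, 0, 0.72]
    - [-0.0014, 0.0058, 0.308, 0, 0.65]
    - [-0.0014, 0.0058, 0.308, 0, 0.6]
    - [-0.0014, 0.0058, 0.308, 0, 0.6]

```text
clock: 2.45
tcp_pos: [483.9, 241.8, 84.0]
orientation: [0.621, 0.784, 0.001, 0.0]
contact_force: [0.5, 2.6, 1.7]
grip_width: 51.6
```

```bash
python3 look.py a2 305 325 215 255; python3 -c "
from cell import status
print(status.read_state()['grip_width'])"
```

```text
[483.70636049 241.62341736  83.59962206] [0.1621243  0.50888119 1.29892415] 2.55
51.39191902891784
```

View pics/a2.png

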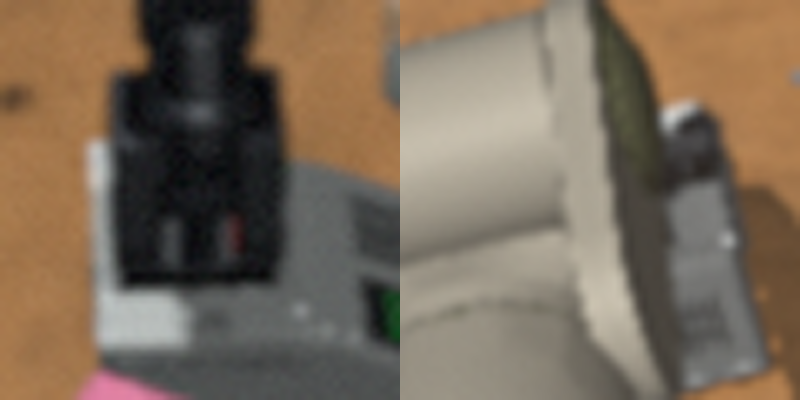

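Request:
carry_out:
  commands:
    - [0, 0, 0, 0, 0.56]
    - [0, 0, 0, 0, 0.55]
    - [0, 0, 0, 0, 0.55]

```text
clock: 2.92
tcp_pos: [483.5, 241.6, 83.2]
orientation: [0.62, 0.784, 0.0, -0.0]
contact_force: [-1.0, 4.7, 3.3]
grip_width: 47.0
```

Request:
carry_out:
  commands:
    - [0, 0, 0, 0, 0.52]
    - [0, 0, 0, 0, 0.51]
    - [0, 0, 0, 0, 0.5]

```text
clock: 3.3
tcp_pos: [483.5, 241.2, 83.0]
orientation: [0.62, 0.784, -0.0, 0.0]
contact_force: [-0.2, 1.7, 2.5]
grip_width: 42.8
```

Request:
carry_out:
  commands:
    - [0, 0, 0, 0, 0.48]
    - [0, 0, 0, 0, 0.46]
    - [0, 0, 0, 0, 0.46]

```text
clock: 3.68
tcp_pos: [483.5, 241.3, 83.0]
orientation: [0.62, 0.784, -0.0, 0.0]
contact_force: [-0.2, 1.2, 3.1]
grip_width: 39.7
```

Request:
carry_out:
  commands:
    - [0, 0, 0, 0, 0.3]
    - [0, 0, 0, 0, 0.1]
    - [0, 0, 0, 0, 0.0]
    - [0, 0, 0, 0, 0.0]

```text
clock: 4.18
tcp_pos: [483.5, 241.3, 83.0]
orientation: [0.62, 0.784, -0.0, 0.0]
contact_force: [0.3, 1.5, 3.5]
grip_width: 38.9
```

```bash
python3 look.py a3 305 325 215 255
```

```text
[483.50679041 241.33507213  83.04618892] [0.30155317 0.25039982 3.8213832 ] 4.275
```

View pics/a3.png

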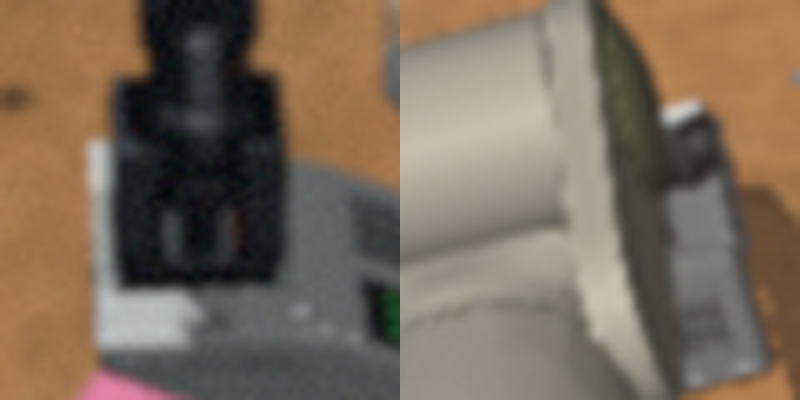

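The picture shows the finger over the red tab with only a sliver of red left at the right (zoom ~235,235): the pack is gripped and centred. Next, a test lift.

Request:
carry_out:
  commands:
    - [0, 0, -0.006, 0, 0]
    - [0, 0, -0.012, 0, 0]
    - [0, 0, -0.016, 0, 0]

```text
clock: 4.65
tcp_pos: [483.4, 241.3, 87.0]
orientation: [0.62, 0.784, -0.0, 0.0]
contact_force: [1.6, -0.6, 0.6]
grip_width: 39.6
```

Request:
carry_out:
  commands:
    - [0, 0, -0.03, 0, 0]
    - [0, 0, -0.06, 0, 0]
    - [0, 0, -0.1, 0, 0]
    - [0, 0, -0.14, 0, 0]
    - [0, 0, -0.18, 0, 0]
    - [0, 0, -0.2, 0, 0]

```text
clock: 5.4
tcp_pos: [483.6, 241.4, 137.9]
orientation: [0.62, 0.784, 0.0, 0.0]
contact_force: [-0.2, -0.1, -2.3]
grip_width: 39.5
```

Run:
```python
from h import *
for z in(0,100,180):
  print(z,[onz("top",p,z).round() for p in[(328,263),(273,256),(383,252),(411,233),(442,224)]])
print("left wheel top/near", tri((300,235),(273,217)),tri((322,172),(383,213)))
```

```text
0 [array([ 452., -104.,    0.]), array([479.,  72.,   0.]), array([ 483., -281.,    0.]), array([ 542., -374.,    0.]), array([ 569., -475.,    0.])]
100 [array([ 446., -101.,  100.]), array([471.,  64., 100.]), array([ 475., -267.,  100.]), array([ 530., -353.,  100.]), array([ 555., -448.,  100.])]
180 [array([441., -98., 180.]), array([465.,  57., 180.]), array([ 468., -255.,  180.]), array([ 521., -337.,  180.]), array([ 544., -426.,  180.])]
left wheel top/near (array([551.34828596,  53.19841485, 181.89541522]), np.float64(48.919318462242664)) (array([ 552.00610479, -260.88002359,  176.5955127 ]), np.float64(56.67996721203293))
```

```bash
for p in "483.5 241.4 260" "420 150 260" "350 40 260" "330 -60 260"; do python3 plan.py 483.5 241.4 137.5 103.3 $p 100; done
```

```text
[ 0.    0.   -0.49] 0.0183
[-0.2974 -0.3313 -0.49  ] 0.0183
[-0.6611 -0.705  -0.49  ] 0.0183
[-1.032  -0.8749 -0.49  ] 0.0183
```

Request:
carry_out:
  commands:
    - [0, 0, -0.13, 0, 0]
    - [0, 0, -0.3, 0, 0]
    - [0, 0, -0.49, 0, 0]
    - [-0.1, -0.11, -0.49, 0.01, 0]
    - [-0.22, -0.24, -0.49, 0.018, 0]
    - [-0.36, -0.39, -0.49, 0.018, 0]
    - [-0.5, -0.54, -0.49, 0.018, 0]
    - [-0.6, -0.65, -0.49, 0.018, 0]
    - [-0.661, -0.705, -0.49, 0.018, 0]
    - [-0.661, -0.705, -0.49, 0.018, 0]

```text
clock: 6.65
tcp_pos: [349.6, 39.4, 259.8]
orientation: [0.643, 0.766, 0.0, 0.0]
contact_force: [0.7, 0.1, -2.0]
grip_width: 39.3
```

```bash
for p in "335 -60 260" "340 -160 260" "345 -190 260"; do python3 plan.py 349.8 39.7 260 100 $p 96.1; done; echo; python3 plan.py 345 -190 260 96.1 390 -301.5 220 96.1
```

```text
[-0.3825 -0.1276 -0.    ] 0.0217
[-0.7799 -0.1773 -0.    ] 0.0217
[-0.9015 -0.1785 -0.    ] 0.0217

[-0.4626  0.1316  0.16  ] -0.0
```

Request:
carry_out:
  commands:
    - [-0.08, -0.03, 0, 0.01, 0]
    - [-0.2, -0.07, 0, 0.0217, 0]
    - [-0.38, -0.128, 0, 0.0217, 0]
    - [-0.58, -0.155, 0, 0.0217, 0]
    - [-0.74, -0.175, 0, 0.0217, 0]
    - [-0.84, -0.178, 0, 0.0217, 0]
    - [-0.9015, -0.1785, 0, 0.0217, 0]
    - [-0.9015, -0.1785, 0, 0.0217, 0]

```text
clock: 7.65
tcp_pos: [345.7, -189.6, 259.3]
orientation: [0.668, 0.744, 0.0, -0.0]
contact_force: [-0.4, -0.2, -1.8]
grip_width: 39.6
```

Request:
carry_out:
  commands:
    - [-0.1, 0.03, 0, 0, 0]
    - [-0.24, 0.07, 0, 0, 0]
    - [-0.38, 0.11, 0, 0, 0]
    - [-0.4626, 0.1316, 0.05, 0, 0]
    - [-0.4626, 0.1316, 0.16, 0, 0]
    - [-0.4626, 0.1316, 0.3, 0, 0]
    - [-0.4626, 0.1316, 0.42, 0, 0]
    - [-0.4626, 0.1316, 0.44, 0, 0]
    - [-0.4626, 0.1316, 0.44, 0, 0]

```text
clock: 8.78
tcp_pos: [391.0, -300.8, 150.4]
orientation: [0.668, 0.744, -0.0, 0.0]
contact_force: [-0.7, -0.7, -1.6]
grip_width: 39.3
```

```bash
python3 look.py b1 377 205 396 280
```

```text
[ 391.0489876  -301.31660753  150.86213219] [ 0.22233526  0.30807098 -2.21435358] 8.875
```

View pics/b1.png

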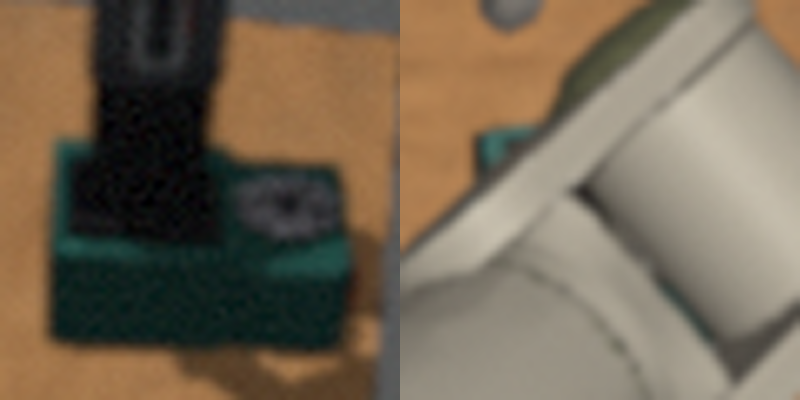

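Run:
```python
from h import *
im=cv2.imread("pics/b1_scene.png")
cv2.imwrite("pics/b2.png",cv2.convertScaleAbs(cv2.resize(im[180:240,345:405],(600,600),interpolation=cv2.INTER_CUBIC),alpha=2.5,beta=10))
im=cv2.imread("pics/scene0.png")
cv2.imwrite("pics/b3.png",cv2.convertScaleAbs(cv2.resize(im[180:240,345:405],(600,600),interpolation=cv2.INTER_CUBIC),alpha=2.5,beta=10))
a=np.radians(96.1);Y=np.array([np.cos(a),np.sin(a),0]);X=np.array([np.sin(a),-np.cos(a),0])
c=np.array([391,-301.3,84.])
P=lambda x,y,z:(np.array(proj("scene",c+X*x+Y*y+[0,0,z]))-[345,180]+.5)*10-.5
for n,p in dict(lowR=(-26,20,8),lowL=(26,20,8),hR=(-29,20,43),hL=(29,20,43),hTR=(-29,20,95)).items():print(n,P(*p).round())
```

```text
lowR [330. 184.]
lowL [150. 176.]
hR [350.  81.]
hL [147.  72.]
hTR [365. -78.]
```

View pics/b2.png

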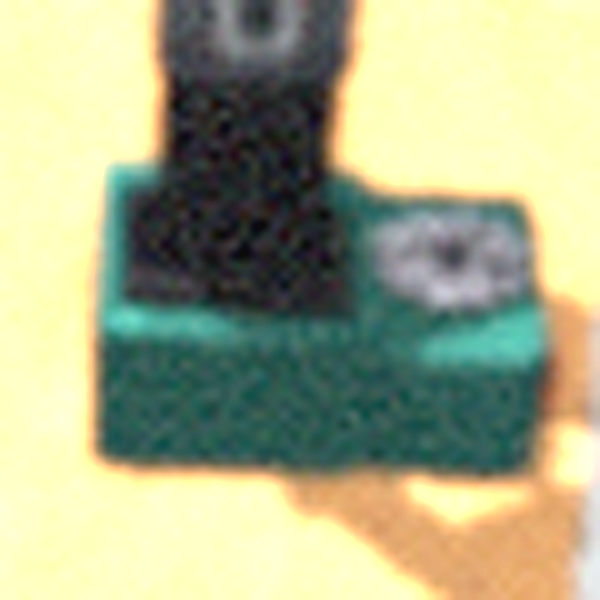

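View pics/b3.png

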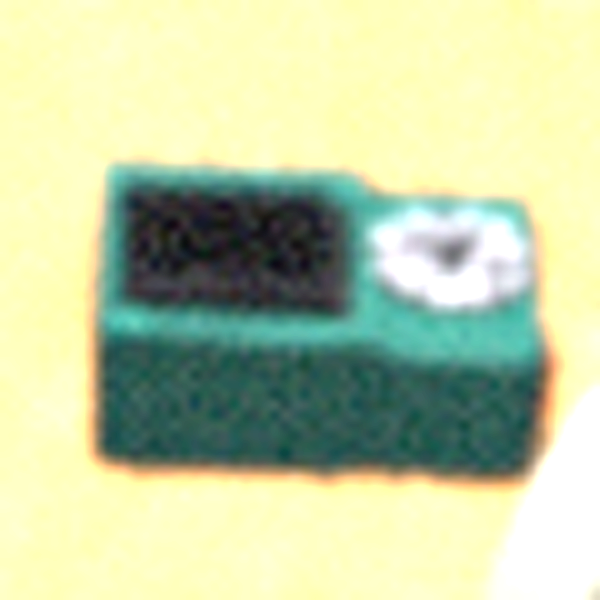

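Request:
carry_out:
  commands:
    - [0, 0, 0.03, 0, 0]
    - [0, 0, 0.06, 0, 0]
    - [0, 0, 0.08, 0, 0]
    - [0, 0, 0.09, 0, 0]
    - [0, 0, 0.1, 0, 0]
    - [0, 0, 0.11, 0, 0]
    - [0, 0, 0.11, 0, 0]

```text
clock: 9.75
tcp_pos: [390.7, -301.7, 122.4]
orientation: [0.668, 0.744, -0.0, 0.001]
contact_force: [-0.3, -3.6, -1.5]
grip_width: 39.0
```

Request:
carry_out:
  commands:
    - [0, 0, 0, 0, 0]
    - [0, 0, 0.004, 0, 0]
    - [0, 0, 0.008, 0, 0]
    - [0, 0, 0.008, 0, 0]

```text
clock: 10.25
tcp_pos: [390.9, -301.9, 120.7]
orientation: [0.668, 0.744, -0.0, 0.001]
contact_force: [-0.1, -5.8, 3.8]
grip_width: 39.3
```

Request:
carry_out:
  commands:
    - [-0.004, 0, 0, 0, 0]
    - [-0.008, 0, 0, 0, 0]
    - [-0.008, 0, 0, 0, 0]

```text
clock: 10.62
tcp_pos: [390.7, -303.0, 119.9]
orientation: [0.668, 0.744, 0.0, -0.0]
contact_force: [1.0, -3.0, 1.6]
grip_width: 39.3
```

Request:
carry_out:
  commands:
    - [-0.004, 0, 0, 0, 0]
    - [-0.006, 0, 0.004, 0, 0]
    - [-0.006, 0, 0.008, 0, 0]
    - [-0.006, 0, 0.008, 0, 0]

```text
clock: 11.12
tcp_pos: [390.7, -304.4, 117.7]
orientation: [0.668, 0.744, -0.0, -0.0]
contact_force: [0.2, -2.6, -2.6]
grip_width: 39.4
```

Request:
carry_out:
  commands:
    - [-0.002, 0, 0.004, 0, 0]
    - [-0.002, 0, 0.008, 0, 0]
    - [-0.002, 0, 0.012, 0, 0]
    - [-0.002, 0, 0.012, 0, 0]

```text
clock: 11.62
tcp_pos: [391.2, -305.3, 115.2]
orientation: [0.668, 0.744, 0.0, 0.0]
contact_force: [2.3, -1.5, 1.0]
grip_width: 39.6
```

Request:
carry_out:
  commands:
    - [-0.002, 0.003, 0.004, 0, 0]
    - [-0.002, 0.003, 0.008, 0, 0]
    - [-0.002, 0.003, 0.012, 0, 0]
    - [-0.002, 0.003, 0.012, 0, 0]

```text
clock: 12.12
tcp_pos: [391.9, -305.8, 112.0]
orientation: [0.668, 0.744, -0.0, 0.0]
contact_force: [3.3, -4.0, -1.6]
grip_width: 39.5
```

Request:
carry_out:
  commands:
    - [-0.003, 0.002, 0, 0, 0]
    - [-0.005, 0.004, 0, 0, 0]
    - [-0.005, 0.004, 0, 0, 0]

```text
clock: 12.5
tcp_pos: [392.5, -306.2, 111.7]
orientation: [0.668, 0.744, 0.0, -0.001]
contact_force: [0.1, -2.1, -1.7]
grip_width: 39.4
```

Request:
carry_out:
  commands:
    - [-0.003, 0, 0.004, 0, 0]
    - [-0.003, 0, 0.01, 0, 0]
    - [-0.003, 0, 0.016, 0, 0]
    - [-0.003, 0, 0.016, 0, 0]

```text
clock: 13.0
tcp_pos: [392.8, -307.2, 107.8]
orientation: [0.668, 0.744, 0.0, -0.0]
contact_force: [-0.2, -0.3, -2.3]
grip_width: 39.5
```

Request:
carry_out:
  commands:
    - [0, 0, 0.008, 0, 0]
    - [0, 0, 0.016, 0, 0]
    - [0, 0, 0.024, 0, 0]
    - [0, 0, 0.024, 0, 0]

```text
clock: 13.5
tcp_pos: [392.8, -307.3, 101.8]
orientation: [0.668, 0.744, 0.0, -0.0]
contact_force: [0.1, 0.1, -1.8]
grip_width: 39.4
```

Request:
carry_out:
  commands:
    - [0, 0, 0.008, 0, 0]
    - [0, 0, 0.016, 0, 0]
    - [0, 0, 0.024, 0, 0]
    - [0, 0, 0.024, 0, 0]

```text
clock: 14.0
tcp_pos: [392.9, -307.3, 95.9]
orientation: [0.668, 0.744, 0.0, -0.0]
contact_force: [0.1, 0.3, -2.1]
grip_width: 39.3
```

```bash
python3 look.py c1 377 200 396 280; python3 -c "
from cell import status
print(status.read_state()['ft_torque'])"
```

```text
[ 392.94425111 -307.3915374    96.06895225] [-1.09897461 -1.19356463 -2.18361763] 14.1
[ 0.02452243 -0.01643898 -0.00668291]
```

View pics/c1.png

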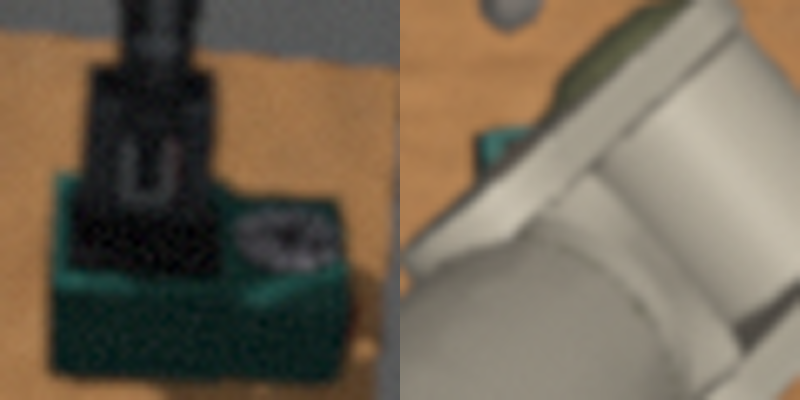

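The pack stands centred in the black cradle (zoom ~150,220), part way down with no side load. I'll go on down in small steps.

Request:
carry_out:
  commands:
    - [0, 0, 0.006, 0, 0]
    - [0, 0, 0.012, 0, 0]
    - [0, 0, 0.018, 0, 0]
    - [0, 0, 0.018, 0, 0]

```text
clock: 14.6
tcp_pos: [392.9, -307.4, 91.4]
orientation: [0.668, 0.744, 0.0, -0.0]
contact_force: [-0.1, -0.1, -2.4]
grip_width: 39.3
```

Request:
carry_out:
  commands:
    - [0, 0, 0.004, 0, 0]
    - [0, 0, 0.008, 0, 0]
    - [0, 0, 0.008, 0, 0]

```text
clock: 14.98
tcp_pos: [393.0, -307.5, 89.7]
orientation: [0.668, 0.744, -0.0, 0.0]
contact_force: [0.5, -0.4, -1.5]
grip_width: 39.7
```

Request:
carry_out:
  commands:
    - [0, 0, 0.004, 0, 0]
    - [0, 0, 0.008, 0, 0]
    - [0, 0, 0.008, 0, 0]

```text
clock: 15.35
tcp_pos: [393.0, -307.5, 87.6]
orientation: [0.668, 0.744, -0.0, 0.0]
contact_force: [-0.5, 0.3, 1.3]
grip_width: 39.4
```

Request:
carry_out:
  commands:
    - [0, 0, 0.004, 0, 0]
    - [0, 0, 0.008, 0, 0]
    - [0, 0, 0.008, 0, 0]

```text
clock: 15.72
tcp_pos: [393.0, -307.5, 85.6]
orientation: [0.668, 0.744, -0.0, 0.0]
contact_force: [-0.6, 0.2, 2.8]
grip_width: 39.1
```

Request:
carry_out:
  commands:
    - [0, 0, 0.002, 0, 0]
    - [0, 0, 0.004, 0, 0]
    - [0, 0, 0.004, 0, 0]

```text
clock: 16.1
tcp_pos: [393.0, -307.5, 84.6]
orientation: [0.668, 0.744, -0.0, 0.0]
contact_force: [-0.1, 0.9, 3.3]
grip_width: 39.6
```

Request:
carry_out:
  commands:
    - [0, 0, 0.002, 0, 0]
    - [0, 0, 0.002, 0, 0]

```text
clock: 16.35
tcp_pos: [393.0, -307.4, 84.1]
orientation: [0.668, 0.744, -0.0, 0.0]
contact_force: [0.2, 0.8, 3.3]
grip_width: 39.5
```

Request:
carry_out:
  commands:
    - [0, 0, 0, 0, 0.48]
    - [0, 0, 0, 0, 0.5]
    - [0, 0, 0, 0, 0.52]
    - [0, 0, 0, 0, 0.54]
    - [0, 0, 0, 0, 0.56]
    - [0, 0, 0, 0, 0.58]
    - [0, 0, 0, 0, 0.6]
    - [0, 0, 0, 0, 0.62]

```text
clock: 17.35
tcp_pos: [393.0, -307.8, 84.1]
orientation: [0.668, 0.744, -0.0, 0.0]
contact_force: [-0.5, 1.1, -0.0]
grip_width: 52.9
```

```bash
python3 look.py d1 377 200 396 280; python3 -c "
from cell import status
print(status.read_state()['grip_width'])"
```

```text
[ 392.99489381 -307.68074705   84.16081971] [-0.59904528  1.61199476 -1.47164739] 17.45
52.792403913224355
```

View pics/d1.png

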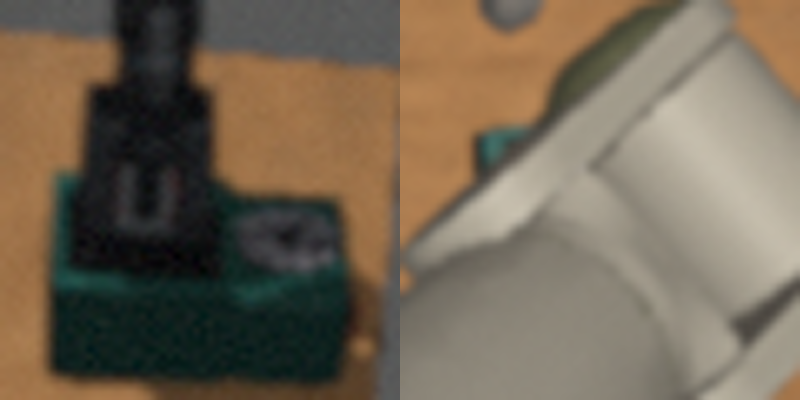

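Request:
carry_out:
  commands:
    - [0, 0, 0, 0, 0.7]
    - [0, 0, 0, 0, 0.8]
    - [0, 0, 0, 0, 0.95]
    - [0, 0, 0, 0, 1]
    - [0, 0, -0.05, 0, 1]
    - [0, 0, -0.15, 0, 1]
    - [0, 0, -0.3, 0, 1]
    - [0, 0, -0.5, 0, 1]
    - [0, 0, -0.7, 0, 1]
    - [-0.1, -0.3, -0.75, 0, 1]
    - [-0.1, -0.3, -0.75, 0, 1]

```text
clock: 18.82
tcp_pos: [319.3, -341.1, 273.4]
orientation: [0.669, 0.743, -0.001, 0.001]
contact_force: [1.2, 0.6, -0.6]
grip_width: 85.5
```

```bash
python3 look.py e1 377 200 396 280
```

```text
[ 319.96471299 -340.92322417  272.83407692] [ 0.65475623 -0.31840406 -0.00458409] 18.925
```

View pics/e1.png

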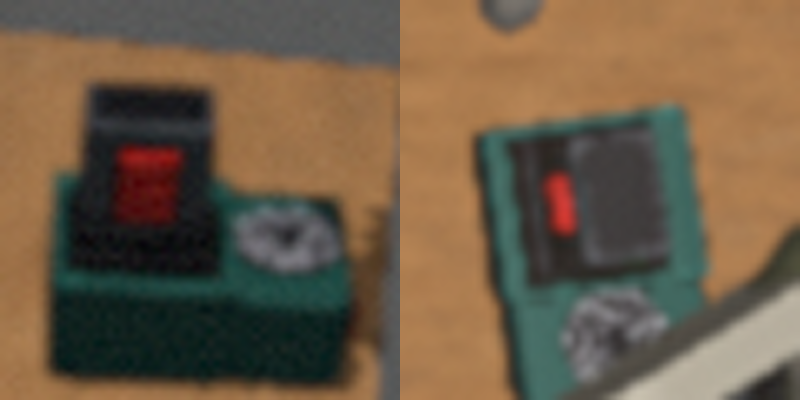

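Run:
```python
from h import *
c=cv2.imread("pics/c1_scene.png",0).astype(np.float32);e=cv2.imread("pics/e1_scene.png",0).astype(np.float32);d=cv2.imread("pics/d1_scene.png",0).astype(np.float32)
# right/left edge vertical profile of head top edge: columns away from finger
def top(im,cols):
    r=[]
    for u in cols:
        v=cv2.GaussianBlur(im[170:200,u:u+1],(1,3),.7).ravel();g=np.abs(np.diff(v))[2:];j=g[:22].argmax()+2;w=np.abs(np.diff(v))[j-1:j+2];r.append(170+((np.arange(j-1,j+2)+.5)*w).sum()/w.sum())
    return np.round(r,2)
for n,i in(("c",c),("d",d),("e",e)):print(n,top(i,[361,362,363,364]),top(i,[375,376,377]))
for u in(96.07,84.1,85.6,89.6):print(u,np.round(proj("scene",[393,-307,u-67+100]),2))
```

```text
c [178.75 179.38 179.36 179.4 ] [180.42 179.73 180.29]
d [182.35 182.31 182.34 182.2 ] [182.4  182.51 182.5 ]
e [182.36 182.31 182.36 182.39] [182.52 182.63 182.58]
96.07 [368.83 181.84]
84.1 [368.54 185.4 ]
85.6 [368.58 184.95]
89.6 [368.67 183.77]
```

Run:
```python
from h import *
a=np.radians(96.1);Y=np.array([np.cos(a),np.sin(a),0])
t=cv2.imread("pics/e1_top.png").astype(int);s=cv2.imread("pics/e1_scene.png").astype(int)
r=t[...,2]-t[...,1]
for v in(277,280,282):print(v,[int(x) for x in r[v,380:396]],[int(x) for x in t[v,380:410].mean(1)])
c=np.array([393,-307.5,0])
for z in(18.6,22.6):
  print(z,[round(proj("top",c+Y*y+[0,0,z+h])[0],2) for y,h in((27,56),(27,88),(21,56),(21,88),(20,95),(20,100),(-20,100))])
r=s[...,2]-s[...,1]
for u in(367,369):print([int(x) for x in r[185:210,u]])
for z in(18.6,22.6):
  print(z,[round(proj("scene",c+Y*y+[0,0,z+h])[1],2) for y,h in((20,88),(27,88),(27,56),(21,88),(21,56),(20,100),(-20,100))])
```

```text
277 [-38, -37, -27, -4, 7, 3, 7, 41, 92, 127, 123, 65, 9, -1, 2, 4] [92, 92, 77, 53, 48, 56, 54, 55, 73, 92, 92, 76, 66, 68, 67, 63, 64, 62, 63, 62, 63, 61, 61, 67, 73, 81, 90, 90, 86, 92]
280 [-35, -38, -31, -15, 2, 4, 1, 16, 67, 120, 146, 113, 32, -4, 1, 3] [83, 90, 83, 62, 47, 52, 58, 53, 61, 89, 106, 98, 81, 73, 69, 64, 63, 64, 63, 61, 63, 62, 61, 64, 71, 79, 84, 88, 86, 86]
282 [-26, -37, -40, -31, -5, 5, 2, 6, 56, 116, 150, 128, 52, 2, 0, 2] [72, 92, 93, 79, 56, 52, 61, 53, 56, 84, 104, 96, 75, 71, 70, 65, 63, 62, 63, 61, 62, 61, 61, 60, 63, 71, 82, 90, 88, 87]
18.6 [np.float64(387.46), np.float64(389.07), np.float64(389.41), np.float64(391.07), np.float64(391.78), np.float64(392.05), np.float64(405.47)]
22.6 [np.float64(387.65), np.float64(389.28), np.float64(389.61), np.float64(391.28), np.float64(391.99), np.float64(392.26), np.float64(405.72)]
[-3, 3, -2, -2, -4, -3, 19, 82, 117, 104, 81, 70, 73, 70, 74, 61, 68, 52, 28, 5, -2, -2, -1, 0, 3]
[-1, 2, -4, -4, -4, -6, 11, 70, 115, 102, 83, 73, 69, 76, 69, 64, 63, 56, 30, 4, 1, -1, -2, 1, -1]
18.6 [np.float64(192.04), np.float64(193.32), np.float64(202.67), np.float64(192.22), np.float64(201.55), np.float64(188.48), np.float64(181.32)]
22.6 [np.float64(190.86), np.float64(192.14), np.float64(201.51), np.float64(191.04), np.float64(200.4), np.float64(187.29), np.float64(180.14)]
```

```bash
python3 -c "
from cell import job
print(job.job_done())"
```

```text
the job is handed in; nothing more can be done
None
```

The battery pack is now in the extractor's cradle, latched as far as my last pictures show. I handed the job in at about 19 s, with the gripper open and clear of everything.

- **Release and lift:** I closed the gripper in small steps until the red tab was fully in. I then lifted 4 mm as a test and felt no drag from the latch before lifting the pack straight out, still squeezed.
- **Seating:** I felt for the cradle with light touches. It was about 6 mm toward -y and 2 mm toward +x from where I first came down. That y shift is larger than the 3 mm settling you gave, so part of it was my own camera error. Readings at the end of each move stayed at about 8 N or less.
- **Pushing home:** With the tab held in, I pushed the pack past the latch height against the sprung contacts, then opened the gripper.

**Last checks:**
- **Height:** the final pictures put the pack at about latch height and not the roughly 4 mm higher of an unlatched pack. It stood at the same height before and after the gripper left.
- **Tab:** the red tab's edges lie where a fully sprung-out tab should be, within about half a pixel.
- **Not checked:** I did not tug or press the pack to test the latch, so that rests on the pictures and the forces felt on the way down. I did not measure the other objects on the bench again; no readings suggested I touched any.

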